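# Let the dryer ball into the return bin and ease the lid shut

## Task

Press down the lever of the blue-lidded bin so that its lid lifts and the orange dryer ball waiting in the chute rolls into the bin by itself; then let the lever rise slowly, so that the lid eases fully shut without ever dropping or slamming. Work only by pressing the lever: do not touch the lid or the ball, leave the grey bin shut and everything else on the counter where it is.

Things in the scene. Friction and masses are not known exactly. Their poses are not given: they have to be found in the camera images.
- blue_bin: blue counter-top bin, fixed, white box 150 (x) by 170 mm (y) and 160 mm tall with a blue lid and blue lever pad. Origin at the centre of its underside; its front with the lever faces its -x. Behind it (+x) an aluminium chute, 78 mm wide, slopes down to the rear rim; its floor meets the rim 166 mm above the table. The inner floor is 5 mm up, and the walls are 5 mm thick.
- blue_lever_pad (a point): centre of the top face of the blue lever's pad (34 mm along the lever, 42 mm wide), out in front of the bin's middle: about 125 mm above the table and 110 mm out from the front wall, sloping up by 0.2 rad away from the bin. Pressed nearly straight down by about 38 mm it reaches its stop (about 87 mm up). At least 80 mm is free between it and the bin, whose rim is 160 mm high.
- blue_lever (a joint): the blue lever's angle: 0 at rest (up), 0.4 rad at its stop (down). Its pivot is 95 mm from the pad's centre. It takes about 3 to 11 N to press (much more only against its stop) and rises by itself when let go. Linked to the lid: the lid turns 3 times as far.
- blue_lid_hinge (a joint): the blue lid's angle: 0 shut, 1.2 rad fully open. Hinged along the bin's +y top edge. It falls by its own weight when the lever is let go, reaching 3 to 5 rad/s; closing faster than 2 rad/s counts as a slam or a drop (pad rising at about 63 mm/s).
- blue_lid: the blue lid itself (origin at its hinge edge's middle, at rim height), 150 x 170 x 8 mm, with an upright 56 mm tab on its rear edge that bars the end of the chute and holds the ball back. The tab is clear of the ball once the lid is open about 0.8 rad.
- ball_center (a point): centre of the orange plastic dryer ball, 64 mm across, 50 g, waiting in the chute against the lid's tab about 204 mm above the table; it rolls into the bin by itself within about 2 s of the lid opening, and then lies about 37 mm above the table
- ball: the same ball (its axes turn as it rolls)
- grey_bin: grey counter-top bin, fixed, white box 150 (x) by 170 mm (y) and 160 mm tall with a grey lid and grey lever pad. Origin at the centre of its underside; its front with the lever faces its -x. No chute. The two bins stand side by side, and may have changed places.
- grey_lid_hinge (a joint): the grey lid's angle, 0 shut; linked to the grey lever in the same way. To be left shut.
- scoop: clear measuring cup, 60 mm across, 60 mm tall, standing between the bins near the levers; loose, origin under it at its foot; leave alone
- detergent: blue bottle, 80 mm across, 210 mm tall, left side; loose, origin under it at its foot; leave alone
- softener: green bottle, 70 mm across, 180 mm tall, left side; loose, origin under it at its foot; leave alone
- stain_jar: white jar with red cap, 70 mm across, 90 mm tall, right side; loose, origin under it at its foot; leave alone
- lint_brush: brush lying on the left; loose, origin under it at its foot; leave alone
- mug: white mug, 80 mm across, 90 mm tall, right side; loose, origin under it at its foot; leave alone
- token_tray: low open wooden tray, 100 x 140 x 25 mm, right side; loose, origin under it at its foot; leave alone
Mind the look-alikes: they are no part of the job. Of the things shaped like the ball, the orange one is meant.

How it is judged:
By the outcome, as a careful person would: the job done as asked, in the order asked, and still so for the second after the job is handed in, with the robot touching nothing.
It also fails if it takes over 38 s, if anything falls off the work surface, if the arm or the gripper's body presses on something with over 40 N, if the wrist force passes 120 N, or if a joint passes its speed limit or range.

## Robot

A 6-joint arm with a two-finger parallel gripper is mounted at the origin on the work surface. World frame = base frame: x ahead of the robot, y to its left, z up, the work surface at z = 0. Lengths are in m, angles in rad, forces in N, time in s.
With the tool pointing down it reaches from about 0.425 to 0.95 m from the base axis. Payload 3.5 kg.
Tool frame: the origin (TCP) lies on the centre line of the jaws, within the pads' length; the fingertips stand 11 mm ahead of it and the grasp point (between the pads) lies 8 mm behind it; x points along the fingers, y is the direction in which the jaws open and shut, and the axes are right-handed (so a half turn about x gives the same grasp; the last joint's range is limited). The gripper opens to 85 mm and grips with 20 to 120 N. Pads are 22 mm wide; open, the fingers measure 114 mm over their backs; the gripper's body (76 mm by 85 mm) begins 54 mm behind the grasp point. The pads swing forward as they close: fully open they stand 13 mm farther back than shut.
Start: joints at [1.026, 0.286, 1.577, -0, 1.279, -0.15], TCP at [0.26, 0.623, 0.242] pointing down, gripper open.
Joint ranges: [-2.77, 2.77], [-0.9, 2.22], [0.21, 2.48], [-1.53, 4.67], [0.24, 2.81], [-2.84, 2.84]. Speed limits (rad/s): [2.79, 2.79, 3.14, 3.14, 3.14, 3.14].

## Interface

Orientations are given as a unit quaternion [x, y, z, w].
In Python, from plant import ctrl gives the robot as it stands. The module is installed in compiled form; this text tells all that it offers.
- The arm moves only by the tool drive_tool, never from a script. Its argument "series" is a list of rows, each a list of 2 entries, a list of its own where there are three numbers: the shift along the tool's x, y, z in units of 50 mm (1.0 is 50 mm), then the turn, a rotation vector about the tool's x, y, z in degrees. A call has 1 to 5 rows; each row shifts and turns the pose as measured when the row begins, along the tool's axes as they then stand; what a row does not reach is not made up. A row lasts 1/10 s, in which the tool goes at most 50 mm and 8.59 degrees, less where a joint would pass 70% of its speed; a pose out of reach is approached as far as the arm can. A call is refused whole if a number of a shift passes 1 or a number of a turn 8.59, either way. A call with a gripper value outside its range is refused whole. "grip" is the gripper's target within -1 to 1 (fully open at 1, half-way at 0, shut at -1), set as the call begins (left out, the last holds). The fingers move at their own pace and stop on an object; "newtons" is the grip in N (left out, the last holds). Time passes only in rows, so rows that do not move let the fingers close. It gives the time, the measured TCP pose, the force and the opening at its end, in the units of the state.
- ctrl.get_state(): the state, without advancing time (a new reading comes with each control period).
- ctrl.read_camera(name): name is "side" or "top" or "wrist"; returns a dict with "img" (480x640x3 uint8, red, green, blue), "camera_matrix" (3x3 intrinsics, pixels), "k1" (the pictures are not rectified: a ray, as slopes to the right and down, at radius r is drawn at 1 + k1 r^2 times it, then the intrinsics apply), "R" (3x3) and "t" (3): a world point X has camera coordinates R X + t. Camera axes: x right, y down, z forward; pixel columns grow to the right and rows downward; lengths in m; the calibration is good to about 2 mm. A picture is of the moment at which its call begins. There is no depth.
- ctrl.sign_off(): hands the job in, once; it reports no verdict.
The state is a dict: "time": time; "qpos": joint angles; "dq": joint speeds; "joint_efforts": joint torques, N m; "eef_pos": TCP position; "tcp_rot": TCP orientation; "contact_force": force on the tool from outside, world axes, zero at the start; "wrist_torque": the same for the moment, N m; "opening": opening from 0.0 (shut) to 1.0 (fully open).
Only numpy, scipy, OpenCV 4.12 (cv2) and the standard library are available. Lean on these libraries where they do the work, as an engineer would, in place of code of your own. Each camera call takes 0.05 s, during which the arm holds its last target.

## Working session

There is one attempt and no reset: what is moved stays moved. The work goes in short steps, Python scripts to look and compute and a tool call to move; the robot and the scene stay as the last step left them, time stands still between calls to the robot, and variables do not carry over. Pictures are saved under pics/ and viewed, and the job is handed in when it is done.

Besides the shell and the picture viewer there is one more tool, called after "Call:" by a JSON object that holds its "op" and its "data". drive_tool: Moves the arm, as the interface text tells. Its arguments: {"type":"object","properties":{"series":{"type":"array"},"grip":{"type":"number"},"newtons":{"type":"number"}},"required":["series"]}

```bash
mkdir -p pics; ls
cat > h.py <<'E'
import numpy as np, cv2
from plant import ctrl
def shot(n,f):
    c=ctrl.read_camera(n); cv2.imwrite(f'pics/{f}.png',c['img'][:,:,::-1]); np.savez(f'pics/{f}.npz',**c); return c
def ray(c,u,v):
    K=c['camera_matrix']; x=(u-K[0,2])/K[0,0]; y=(v-K[1,2])/K[1,1]
    p=np.array([x,y]);q=p.copy()
    for _ in range(30): q=p/(1+c['k1']*(q@q))
    d=c['R'].T@np.array([q[0],q[1],1.]); o=-c['R'].T@c['t']; return o,d
def onz(c,u,v,z):
    o,d=ray(c,u,v); return o+d*(z-o[2])/d[2]
def proj(c,X):
    p=c['R']@np.array(X,float)+c['t']; p=p[:2]/p[2]; p=p*(1+c['k1']*(p@p)); K=c['camera_matrix']
    return p[0]*K[0,0]+K[0,2],p[1]*K[1,1]+K[1,2]
E
python3 - <<'E'
from h import *
for n in ['top','side']:
    c=shot(n,n+'0'); print(n,c['camera_matrix'].round(1).tolist(),c['k1'],(-c['R'].T@c['t']).round(3))
print(ctrl.get_state())
E
```

```text
pics
top [[577.9, 0.0, 311.8], [0.0, 577.9, 238.3], [0.0, 0.0, 1.0]] 0.04620937583545427 [0.481 0.019 1.641]
side [[603.8, 0.0, 315.7], [0.0, 603.8, 232.6], [0.0, 0.0, 1.0]] -0.08784450693610903 [-0.316 -0.82   1.263]
{'time': 0.1, 'qpos': array([ 1.02602146e+00,  2.87125341e-01,  1.57806233e+00, -5.54172015e-06,
        1.27856856e+00, -1.49975570e-01]), 'dq': array([-0.00069065,  0.0002276 , -0.0042473 , -0.00169555, -0.00068719,
       -0.00022521]), 'joint_efforts': array([ 2.55776831e-04, -4.07296014e+01, -2.93699151e+01, -1.34660540e-04,
        3.47942230e-03,  2.21029859e-05]), 'eef_pos': array([0.2592772 , 0.62259375, 0.2410361 ]), 'tcp_rot': array([ 0.13795736,  0.69363303, -0.13939713,  0.69311574]), 'contact_force': array([ 0.51380459, -0.29917558, -0.46905373]), 'wrist_torque': array([-0.01771057, -0.03690847,  0.02677735]), 'opening': 0.9979854263543881}
```

View pics/top0.png

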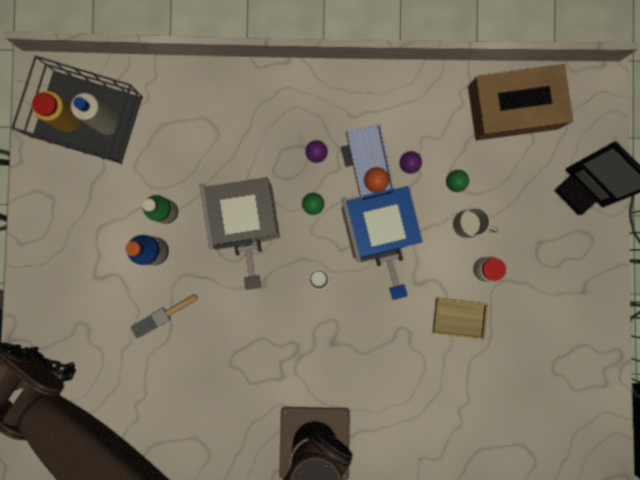

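View pics/side0.png

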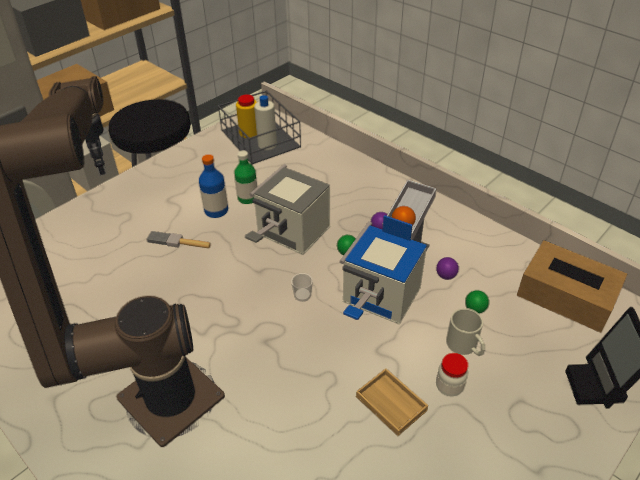

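The top view shows the blue bin at (383,225) with its pad at (398,292). The orange ball is at (376,180) in the chute behind it. The grey bin is at (240,213) with its pad at (252,282).

Things that could be mistaken for the target:
- **Pads:** blue (398,292) or grey (252,282). I choose blue.
- **Balls:** orange (376,180), purple (316,151) and (411,162), green (313,203) and (457,181). I choose orange.
- **Other blue object:** the detergent bottle (145,250).

Next I'll measure the pad and check it in a crop.

Run:
```python
from h import *
t=dict(np.load('pics/top0.npz')); s=dict(np.load('pics/side0.npz'))
def blobs(c,name):
    h=cv2.cvtColor(c['img'],cv2.COLOR_RGB2HSV)
    m=cv2.inRange(h,(100,140,50),(125,255,255))
    n,l,st,ce=cv2.connectedComponentsWithStats(m)
    for i in range(1,n):
        if st[i,4]>40: print(name,st[i],ce[i].round(1))
    return l
l=blobs(t,'top'); blobs(s,'side')
# pad
lab=l[292,398]; cs,_=cv2.findContours((l==lab).astype(np.uint8),0,2); r=cv2.minAreaRect(cs[0]); print(r, cv2.boxPoints(r))
u=np.argwhere(l==lab).mean(0)[::-1]
print('pad z.125',onz(t,*u,.125), [onz(t,*p,.125).round(3)[:2] for p in cv2.boxPoints(r)])
# lid
lab=l[200,360]; cs,_=cv2.findContours((l==lab).astype(np.uint8),0,2); c=max(cs,key=cv2.contourArea); r=cv2.minAreaRect(c); b=cv2.boxPoints(r);print('lid',b.tolist())
P=np.array([onz(t,*p,.168)[:2] for p in b]);print(P.round(3),P.mean(0))
for i in range(4): 
    d=P[(i+1)%4]-P[i]; print(np.linalg.norm(d).round(3),np.degrees(np.arctan2(d[1],d[0])).round(1))
k=t['img'][110:330,290:470];k2=s['img'][190:330,320:460]
k=cv2.resize(k,(490,600));k2=cv2.resize(k2,(310,310)); z=np.zeros((600,800,3),np.uint8);z[:,:490]=k;z[:310,490:]=k2
cv2.imwrite('pics/crop0.png',z[:,:,::-1])
```

```text
top [ 74  98  12  12 100] [ 80.  103.2]
top [ 348  187   73   70 2131] [383.5 218.8]
top [131 236  27  28 460] [145.9 250.2]
top [391 285  15  14 147] [398.  291.5]
side [260  96   8  10  71] [263.6 100.4]
side [199 165  25  29 525] [210.8 180.2]
side [205 207  23  11 100] [216.8 213.1]
side [ 346  216   81   66 2121] [389.3 248. ]
side [351 296   8   8  49] [353.9 299.6]
side [363 302  29  16 193] [377.2 309.3]
side [344 305  19  14 166] [352.9 311.8]
((398.11767578125, 291.4705810546875), (10.6715669631958, 13.581995010375977), 75.96376037597656) [[390.23532 287.94116]
 [403.41177 284.64703]
 [406.00003 295.     ]
 [392.82358 298.29413]]
pad z.125 [ 0.42463485 -0.21144147  0.125     ] [array([ 0.434, -0.191]), array([ 0.443, -0.225]), array([ 0.416, -0.232]), array([ 0.407, -0.198])]
lid [[346.5294494628906, 200.11766052246094], [406.7647399902344, 185.05885314941406], [421.0000305175781, 242.0000457763672], [360.7647399902344, 257.058837890625]]
[[ 0.657 -0.071]
 [ 0.698 -0.225]
 [ 0.553 -0.262]
 [ 0.512 -0.109]] [ 0.60502652 -0.16673629]
0.159 -74.9
0.15 -165.5
0.158 105.1
0.15 14.8
```

View pics/crop0.png

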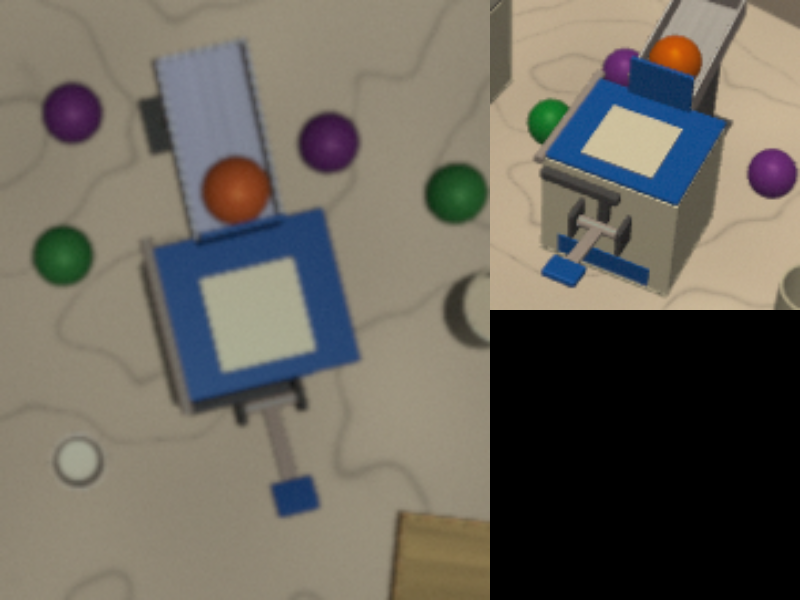

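```bash
cat >> h.py <<'E'
from scipy.spatial.transform import Rotation as Ro
def to(target,st=None):
    st=st or ctrl.get_state(); R=Ro.from_quat(st['tcp_rot']); d=np.array(target)-st['eef_pos']
    return R.inv().apply(d)/0.05
def tri(c1,p1,c2,p2):
    o1,d1=ray(c1,*p1);o2,d2=ray(c2,*p2); A=np.c_[d1,-d2]; k=np.linalg.lstsq(A,o2-o1,rcond=None)[0]
    a=o1+k[0]*d1;b=o2+k[1]*d2; return (a+b)/2,np.linalg.norm(a-b)
E
python3 - <<'E'
from h import *
t=dict(np.load('pics/top0.npz')); s=dict(np.load('pics/side0.npz'))
print(tri(t,(398,291.5),s,(352.9,311.8)))
print(onz(s,352.9,311.8,.125))
for n,p,z in [('det',(145,250),.2),('soft',(157,208),.17),('greypad',(252,282),.125),('scoop',(319,279),.06),('tray',(460,318),.02)]: print(n,onz(t,*p,z).round(3))
st=ctrl.get_state(); print(Ro.from_quat(st['tcp_rot']).as_matrix().round(3))
print(to([.26,.62,.34]),'wp',[ (to(p)).round(2) for p in ([.45,.25,.34],[.425,-.211,.34])])
E
```

```text
(array([ 0.42489885, -0.21264298,  0.11950374]), np.float64(0.0013663031513976864))
[ 0.42185311 -0.21601362  0.125     ]
det [0.519 0.43  0.2  ]
soft [0.628 0.411 0.17 ]
greypad [0.443 0.17  0.125]
scoop [ 0.452 -0.006  0.06 ]
tray [ 0.351 -0.4    0.02 ]
[[-0.001  0.385  0.923]
 [-0.002  0.923 -0.385]
 [-1.    -0.002 -0.   ]]
[-1.97919343 -0.0465601   0.03266685] wp [array([-1.97, -5.42,  6.39]), array([ -1.95, -14.12,   9.47])]
```

Call:
{"op": "drive_tool", "data": {"series": [[[-1,0,0],[0,0,0]],[[-1,0,0],[0,0,0]],[[-0.2,-0.6,0.7],[0,0,0]],[[0,-0.6,0.7],[0,0,0]],[[0,-0.6,0.7],[0,0,0]]], "grip": -1, "newtons": 30}}

```text
time: 0.6
eef_pos: [0.32, 0.4986, 0.3494]
tcp_rot: [0.132, 0.695, -0.14, 0.693]
contact_force: [1.4, 0.7, 0.2]
opening: 0.138
```

Run:
```python
from h import *
st=ctrl.get_state(); print(st['time'],st['eef_pos'],st['qpos'].round(2),Ro.from_quat(st['tcp_rot']).as_matrix().round(3).tolist())
print([ (to(p)).round(2) for p in ([.45,.25,.34],[.424,-.213,.34])])
```

```text
0.6 [0.31996085 0.49857502 0.34941395] [ 0.83  0.05  1.65 -0.    1.45 -0.35] [[-0.006, 0.377, 0.926], [-0.011, 0.926, -0.377], [-1.0, -0.012, -0.002]]
[array([ 0.23, -3.62,  4.28]), array([  0.33, -12.4 ,   7.29])]
```

Call:
{"op": "drive_tool", "data": {"series": [[[0,-0.65,0.75],[0,0,0]],[[0,-0.65,0.75],[0,0,0]],[[0,-0.65,0.75],[0,0,0]],[[0,-0.65,0.75],[0,0,0]],[[0,-0.7,0.7],[0,0,0]]]}}

```text
time: 1.1
eef_pos: [0.4285, 0.2725, 0.3495]
tcp_rot: [0.13, 0.696, -0.139, 0.693]
contact_force: [0.5, -0.2, 0.3]
opening: -0.002
```

Call:
{"op": "drive_tool", "data": {"series": [[[0,-0.9,0.4],[0,0,0]],[[0,-0.9,0.35],[0,0,0]],[[0,-0.9,0.35],[0,0,0]],[[0,-0.9,0.35],[0,0,0]],[[0,-0.9,0.35],[0,0,0]]]}}

```text
time: 1.6
eef_pos: [0.4268, 0.0227, 0.3497]
tcp_rot: [0.129, 0.697, -0.139, 0.692]
contact_force: [1.4, -0.5, 0.4]
opening: 0.001
```

Run:
```python
from h import *
st=ctrl.get_state(); print(st['time'],st['eef_pos'],st['qpos'].round(2),Ro.from_quat(st['tcp_rot']).as_matrix().round(3).tolist())
print([ (to(p)).round(2) for p in ([.45,.25,.34],[.424,-.213,.34])])
```

```text
1.6 [0.42683355 0.02269644 0.34967366] [-0.18 -0.35  2.   -0.01  1.49 -1.36] [[-0.009, 0.373, 0.928], [-0.013, 0.928, -0.373], [-1.0, -0.015, -0.004]]
[array([ 0.13,  4.39, -1.26]), array([ 0.25, -4.39,  1.71])]
```

Call:
{"op": "drive_tool", "data": {"series": [[[0,-0.9,0.35],[0,0,0]],[[0,-0.9,0.35],[0,0,0]],[[0,-0.9,0.35],[0,0,0]],[[0,-0.9,0.35],[0,0,0]],[[0,-0.7,0.3],[0,0,0]]]}}

```text
time: 2.1
eef_pos: [0.4216, -0.2179, 0.3511]
tcp_rot: [0.13, 0.696, -0.14, 0.692]
contact_force: [1.2, 1.0, 0.1]
opening: -0.002
```

Call:
{"op": "drive_tool", "data": {"series": [[[0,0,0],[0,0,0]],[[0,0,0],[0,0,0]]]}}

```text
time: 2.3
eef_pos: [0.4204, -0.2221, 0.3494]
tcp_rot: [0.133, 0.697, -0.142, 0.69]
contact_force: [0.3, -0.6, -0.1]
opening: 0.004
```

Run:
```python
from h import *
st=ctrl.get_state(); print(st['time'],st['eef_pos'],st['qpos'].round(2),Ro.from_quat(st['tcp_rot']).as_matrix().round(3).tolist())
print([ (to(p)).round(2) for p in ([.424,-.213,.145],)])
c=shot('wrist','w1'); shot('side','s1')
```

```text
2.3 [ 0.42042177 -0.22205682  0.34944984] [-0.69 -0.23  1.91 -0.02  1.46 -1.87] [[-0.012, 0.382, 0.924], [-0.011, 0.924, -0.382], [-1.0, -0.015, -0.007]]
[array([4.09, 0.25, 0.03])]
```

View pics/w1.png

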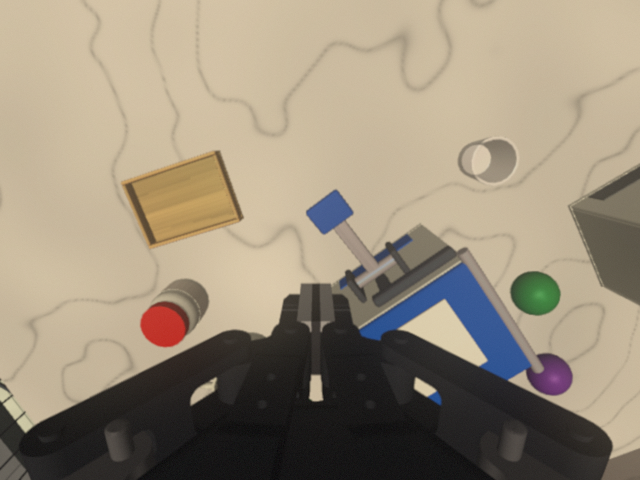

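View pics/s1.png

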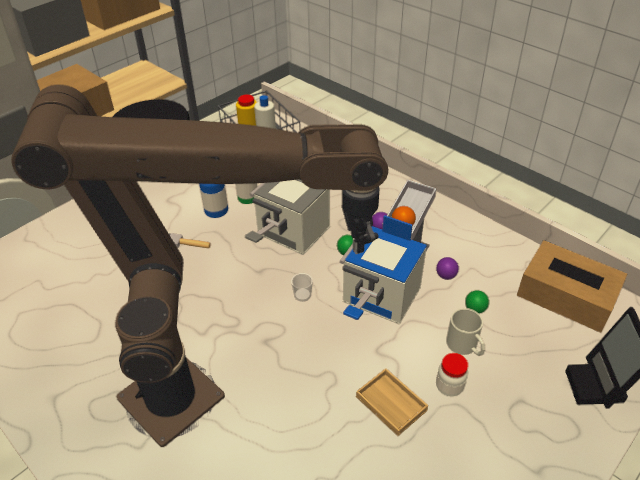

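The wrist view shows the blue pad at about (330,212), clear of the jaws. The side view shows the closed gripper above the lever area, with the lid shut and the ball in the chute. I'll re-measure the pad from the wrist picture.

Run:
```python
from h import *
c=dict(np.load('pics/w1.npz'));h=cv2.cvtColor(c['img'],cv2.COLOR_RGB2HSV)
m=cv2.inRange(h,(100,140,50),(125,255,255));n,l,s,ce=cv2.connectedComponentsWithStats(m);i=l[212,328];print(s[i],ce[i])
for z in (.12,.125,.13): print(onz(c,*ce[i],z))
print((-c['R'].T@c['t']))
p=onz(c,*ce[i],.124)
print(to([p[0],p[1],.16]), to([.424,-.213,.16]))
```

```text
[     0      0    640    480 301420] [316.80333422 237.93387632]
[ 0.44547489 -0.23470093  0.12      ]
[ 0.44425728 -0.2341438   0.125     ]
[ 0.44303966 -0.23358668  0.13      ]
[ 0.35732935 -0.19436969  0.48195989]
[ 3.78860966 -0.00785425  0.56571018] [3.78857036 0.22960186 0.02493144]
```

Run:
```python
from h import *
c=dict(np.load('pics/w1.npz'));h=cv2.cvtColor(c['img'],cv2.COLOR_RGB2HSV);print(h[212,328])
m=cv2.inRange(h,(98,100,40),(128,255,255));n,l,s,ce=cv2.connectedComponentsWithStats(m)
for i in range(1,n):
  if s[i,4]>300: print(s[i],ce[i],[onz(c,*ce[i],z).round(4)[:2] for z in (.12,.125)])
```

```text
[111 128 145]
[ 307  191   45   42 1047] [329.26647564 211.8548233 ] [array([ 0.4237, -0.2112]), array([ 0.4228, -0.211 ])]
[ 359  264  172  117 5937] [460.21694458 319.82465892] [array([ 0.6028, -0.1156]), array([ 0.5994, -0.1167])]
```

Call:
{"op": "drive_tool", "data": {"series": [[[0.9,0.06,0],[0,0,0]],[[0.9,0.06,0],[0,0,0]],[[0.9,0.06,0],[0,0,0]],[[0.8,0.06,0],[0,0,0]],[[0,0,0],[0,0,0]]]}}

```text
time: 2.9
eef_pos: [0.4265, -0.2057, 0.1733]
tcp_rot: [0.127, 0.694, -0.139, 0.694]
contact_force: [0.3, -0.1, -0.2]
opening: 0.002
```

Run:
```python
from h import *
st=ctrl.get_state(); print(st['time'],st['eef_pos'],st['contact_force'])
print([ (to(p)).round(2) for p in ([.4235,-.2115,.14],)])
c=shot('wrist','w2')
```

```text
2.9 [ 0.42650052 -0.20571129  0.17333497] [ 0.30350221 -0.11547628 -0.21103857]
[array([ 0.67, -0.12, -0.02])]
```

View pics/w2.png

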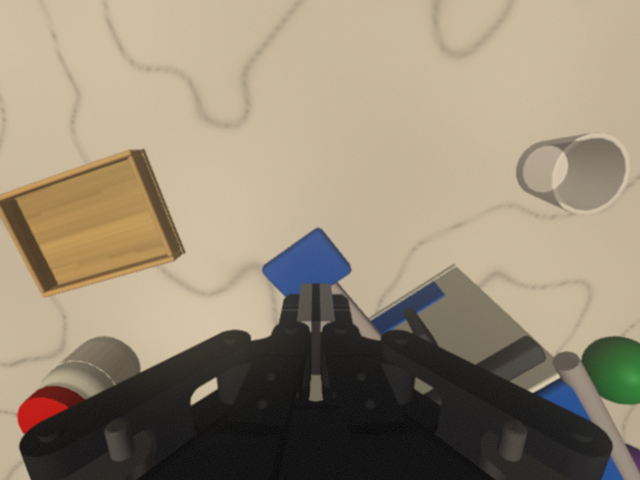

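The jaws are just above the pad, whose top edge is near (308,262). A small y correction is needed.

Call:
{"op": "drive_tool", "data": {"series": [[[0.3,-0.12,0],[0,0,0]],[[0.2,0,0],[0,0,0]],[[0.1,0,0],[0,0,0]],[[0.1,0,0],[0,0,0]]]}}

```text
time: 3.35
eef_pos: [0.4308, -0.2162, 0.1483]
tcp_rot: [0.123, 0.688, -0.142, 0.701]
contact_force: [-0.6, 0.4, 0.6]
opening: -0.005
```

Run:
```python
from h import *
st=ctrl.get_state(); print(st['time'],st['eef_pos'],st['contact_force'])
print([ (to(p)).round(2) for p in ([.4235,-.2115,.14],)])
```

```text
3.35 [ 0.43077506 -0.2162489   0.14829053] [-0.58515064  0.38184308  0.56153879]
[array([ 0.16,  0.04, -0.17])]
```

```bash
cat >> h.py <<'E'
Rn=Ro.from_matrix(np.array([[0,.3827,.9239],[0,.9239,-.3827],[-1,0,0]]))
def rep(xy=(.4235,-.2115)):
    st=ctrl.get_state(); R=Ro.from_quat(st['tcp_rot'])
    print('t',round(st['time'],2),'pos',st['eef_pos'].round(4),'F',st['contact_force'].round(1),'fix',to([*xy,st['eef_pos'][2]]).round(2),'turn',np.degrees((R.inv()*Rn).as_rotvec()).round(1))
E
python3 -c "
from h import *
rep();rep()"
```

```text
t 3.35 pos [ 0.4308 -0.2162  0.1483] F [-0.6  0.4  0.6] fix [-0.    0.03 -0.17] turn [1.  1.4 1.3]
t 3.35 pos [ 0.4308 -0.2162  0.1483] F [-0.6  0.4  0.6] fix [-0.    0.03 -0.17] turn [1.  1.4 1.3]
```

Call:
{"op": "drive_tool", "data": {"series": [[[0.15,0.03,-0.15],[1,1.4,1.3]],[[0.1,0,0],[0,0,0]],[[0.1,0,0],[0,0,0]]]}}

```text
time: 3.65
eef_pos: [0.4238, -0.213, 0.1326]
tcp_rot: [0.139, 0.695, -0.138, 0.692]
contact_force: [-6.4, 2.2, 10.0]
opening: -0.004
```

```bash
python3 -c "
from h import *
rep()"
```

```text
t 3.65 pos [ 0.4238 -0.213   0.1326] F [-6.4  2.2 10. ] fix [ 0.    0.03 -0.02] turn [-0.1 -0.3 -0. ]
```

Contact is made, so I'll press on.

Call:
{"op": "drive_tool", "data": {"series": [[[0.1,0.02,0],[0,0,0]],[[0.1,0,0],[0,0,0]],[[0.1,0,0],[0,0,0]],[[0.1,0,0],[0,0,0]]]}}

```text
time: 4.05
eef_pos: [0.4222, -0.2136, 0.1172]
tcp_rot: [0.139, 0.698, -0.138, 0.689]
contact_force: [-3.3, 3.4, 7.5]
opening: 0.003
```

```bash
python3 -c "
from h import *
rep()"
```

```text
t 4.05 pos [ 0.4222 -0.2136  0.1172] F [-3.3  3.4  7.5] fix [-0.    0.05  0.01] turn [-0.1 -0.8  0.1]
```

Call:
{"op": "drive_tool", "data": {"series": [[[0.12,0.03,0],[0,-0.6,0]],[[0.1,0,0],[0,0,0]],[[0.1,0,0],[0,0,0]],[[0.06,0,0],[0,0,0]]]}}

```text
time: 4.45
eef_pos: [0.4224, -0.2136, 0.1018]
tcp_rot: [0.138, 0.695, -0.14, 0.691]
contact_force: [-0.9, 2.7, 4.5]
opening: 0.004
```

```bash
python3 -c "
from h import *
rep(); shot('side','s2'); shot('wrist','w3')"
```

```text
t 4.45 pos [ 0.4224 -0.2136  0.1018] F [-0.9  2.7  4.5] fix [-0.    0.05  0.  ] turn [-0.2 -0.3  0.2]
```

View pics/s2.png

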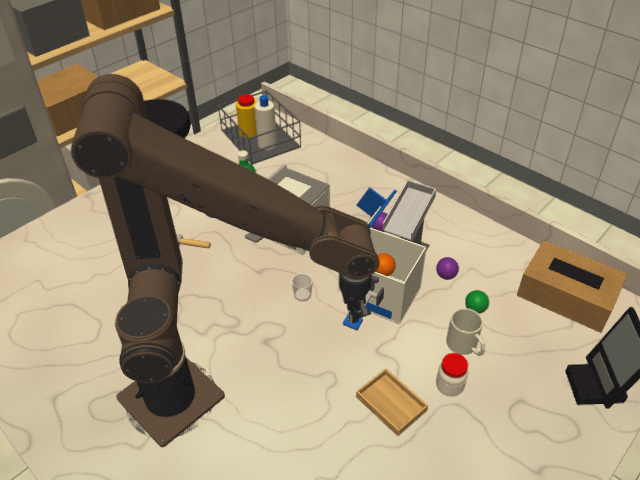

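View pics/w3.png

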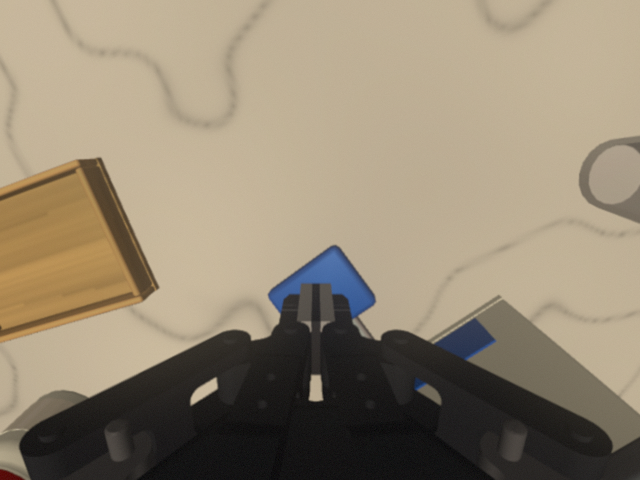

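The side view shows the lid open, with its blue edge at (377,200), and the orange ball rolling in at (385,264). I'll hold the lever down.

Call:
{"op": "drive_tool", "data": {"series": [[[0.02,0,0],[0,0,0]],[[0.02,0,0],[0,0,0]],[[0.01,0,0],[0,0,0]],[[0.01,0,0],[0,0,0]],[[0.01,0,0],[0,0,0]]]}}

```text
time: 5.05
eef_pos: [0.4226, -0.2136, 0.0993]
tcp_rot: [0.138, 0.696, -0.139, 0.691]
contact_force: [-2.8, 2.8, 6.1]
opening: -0.004
```

Call:
{"op": "drive_tool", "data": {"series": [[[0.01,0,0],[0,0,0]],[[0.01,0,0],[0,0,0]],[[0.01,0,0],[0,0,0]],[[0.01,0,0],[0,0,0]],[[0.01,0,0],[0,0,0]]]}}

```text
time: 5.55
eef_pos: [0.4227, -0.2137, 0.0993]
tcp_rot: [0.138, 0.697, -0.139, 0.69]
contact_force: [-0.5, 3.0, 5.6]
opening: 0.003
```

Call:
{"op": "drive_tool", "data": {"series": [[[0.01,0,0],[0,0,0]],[[0.01,0,0],[0,0,0]],[[0.01,0,0],[0,0,0]],[[0.01,0,0],[0,0,0]],[[0.01,0,0],[0,0,0]]]}}

```text
time: 6.05
eef_pos: [0.4227, -0.2137, 0.0993]
tcp_rot: [0.138, 0.697, -0.138, 0.69]
contact_force: [-1.6, 2.6, 6.3]
opening: -0.001
```

```bash
python3 -c "
from h import *
rep(); shot('side','s3'); shot('top','t3')
a=cv2.imread('pics/s3.png')[150:350,300:460];b=cv2.imread('pics/t3.png')[110:330,300:460]
cv2.imwrite('pics/c3.png',np.hstack([cv2.resize(a,(400,500)),cv2.resize(b,(400,500))]))"
```

```text
t 6.05 pos [ 0.4227 -0.2137  0.0993] F [-1.6  2.6  6.3] fix [-0.    0.05 -0.  ] turn [-0.1 -0.6  0.1]
```

View pics/c3.png

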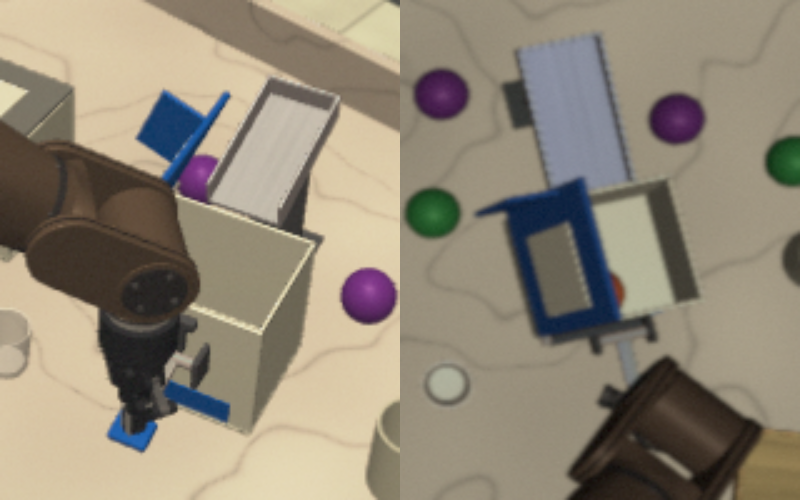

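The crops show the lid wide open, the chute empty and the ball on the bin's floor, visible under the lid edge in the top view. Now I'll ease the lever up.

Call:
{"op": "drive_tool", "data": {"series": [[[-0.02,0,0],[0,0,0]],[[-0.03,0,0],[0,0,0]],[[-0.03,0,0],[0,0,0]],[[-0.03,0,0],[0,0,0]],[[-0.03,0,0],[0,0,0]]]}}

```text
time: 6.65
eef_pos: [0.4222, -0.2139, 0.106]
tcp_rot: [0.138, 0.698, -0.139, 0.689]
contact_force: [-1.2, 1.2, 3.2]
opening: 0.001
```

```bash
python3 -c "
from h import *
rep()"
```

```text
t 6.65 pos [ 0.4222 -0.2139  0.106 ] F [-1.2  1.2  3.2] fix [-0.    0.05  0.01] turn [-0.  -0.7  0.2]
```

Call:
{"op": "drive_tool", "data": {"series": [[[-0.03,0,0],[0,0,0]],[[-0.03,0,0],[0,0,0]],[[-0.03,0,0],[0,0,0]],[[-0.03,0,0],[0,0,0]],[[-0.03,0,0],[0,0,0]]]}}

```text
time: 7.15
eef_pos: [0.4221, -0.2139, 0.1148]
tcp_rot: [0.138, 0.698, -0.138, 0.689]
contact_force: [-0.2, 1.1, 3.9]
opening: -0.0
```

Call:
{"op": "drive_tool", "data": {"series": [[[-0.03,0,0],[0,0,0]],[[-0.03,0,0],[0,0,0]],[[-0.03,0,0],[0,0,0]],[[-0.03,0,0],[0,0,0]],[[-0.03,0,0],[0,0,0]]]}}

```text
time: 7.65
eef_pos: [0.4229, -0.2139, 0.124]
tcp_rot: [0.138, 0.698, -0.138, 0.689]
contact_force: [-0.2, 1.7, 5.0]
opening: 0.001
```

```bash
python3 -c "
from h import *
rep()"
```

```text
t 7.65 pos [ 0.4229 -0.2139  0.124 ] F [-0.2  1.7  5. ] fix [-0.    0.05 -0.01] turn [-0.  -0.7  0.2]
```

Call:
{"op": "drive_tool", "data": {"series": [[[-0.02,0,0],[0,0,0]],[[-0.02,0,0],[0,0,0]],[[-0.02,0,0],[0,0,0]],[[-0.02,0,0],[0,0,0]],[[-0.02,0,0],[0,0,0]]]}}

```text
time: 8.15
eef_pos: [0.4239, -0.2136, 0.1308]
tcp_rot: [0.139, 0.697, -0.138, 0.69]
contact_force: [-1.8, 2.1, 4.9]
opening: 0.002
```

Call:
{"op": "drive_tool", "data": {"series": [[[-0.02,0,0],[0,0,0]],[[-0.02,0,0],[0,0,0]],[[-0.02,0,0],[0,0,0]],[[-0.02,0,0],[0,0,0]],[[-0.02,0,0],[0,0,0]]]}}

```text
time: 8.65
eef_pos: [0.4255, -0.2135, 0.1378]
tcp_rot: [0.139, 0.695, -0.138, 0.691]
contact_force: [-0.6, 0.0, 0.7]
opening: 0.005
```

```bash
python3 -c "
from h import *
rep()"
```

```text
t 8.65 pos [ 0.4255 -0.2135  0.1378] F [-0.6  0.   0.7] fix [ 0.    0.02 -0.05] turn [-0.1 -0.4 -0. ]
```

Call:
{"op": "drive_tool", "data": {"series": [[[-0.03,0,0],[0,0,0]],[[-0.03,0,0],[0,0,0]],[[-0.04,0,0],[0,0,0]],[[-0.05,0,0],[0,0,0]],[[-0.06,0,0],[0,0,0]]]}}

```text
time: 9.15
eef_pos: [0.4246, -0.2137, 0.1465]
tcp_rot: [0.139, 0.696, -0.138, 0.691]
contact_force: [-1.2, -0.2, -0.3]
opening: 0.001
```

Call:
{"op": "drive_tool", "data": {"series": [[[-0.3,0,0],[0,0,0]],[[-0.6,0,0],[0,0,0]],[[-0.8,0,0],[0,0,0]],[[-0.6,0,0],[0,0,0]],[[0,0,0],[0,0,0]]]}}

```text
time: 9.65
eef_pos: [0.4246, -0.2136, 0.2649]
tcp_rot: [0.14, 0.697, -0.138, 0.69]
contact_force: [0.9, -0.7, 0.0]
opening: -0.001
```

```bash
python3 -c "
from h import *
rep(); shot('side','s4'); shot('top','t4'); shot('wrist','w4')
a=cv2.imread('pics/s4.png');b=cv2.imread('pics/t4.png')
cv2.imwrite('pics/c4.png',np.hstack([cv2.resize(a[150:350,300:460],(400,500)),cv2.resize(b[110:330,300:460],(400,500))]))"
```

```text
t 9.65 pos [ 0.4246 -0.2136  0.2649] F [ 0.9 -0.7  0. ] fix [ 0.    0.03 -0.04] turn [-0.1 -0.6  0. ]
```

View pics/c4.png

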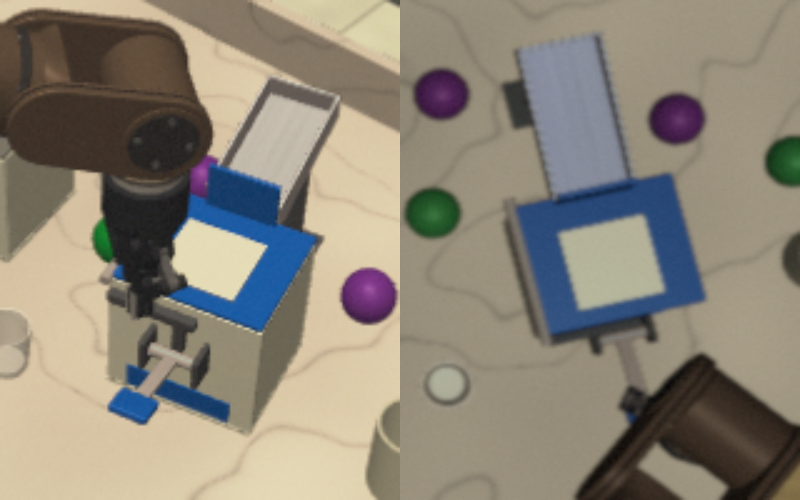

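View pics/t4.png

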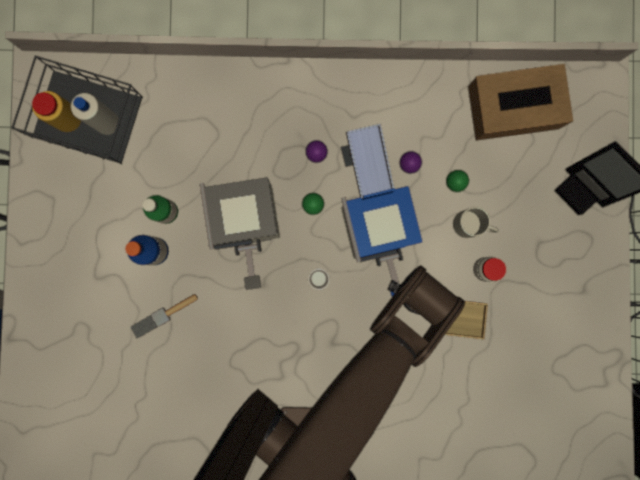

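View pics/w4.png

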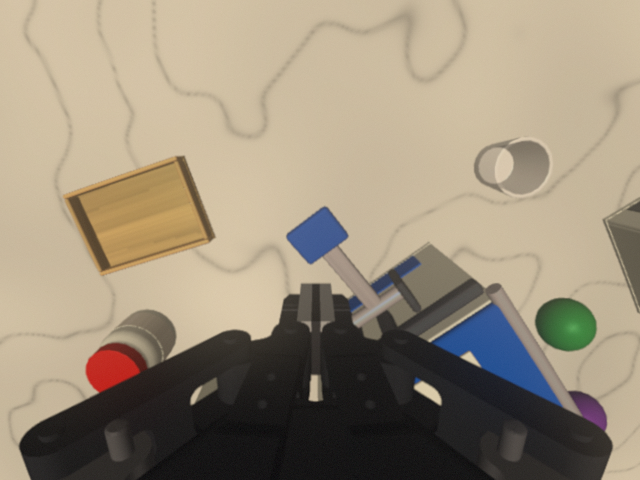

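The top view shows the lid shut at (383,222), the chute empty at (368,160) and everything else where it was. The wrist view shows the pad free at (317,235). I'll compare pixels against the start, then hand in.

```bash
python3 -c "
from h import *
a=cv2.imread('pics/top0.png');b=cv2.imread('pics/t4.png')
d=cv2.absdiff(a,b).max(2)>40; n,l,s,c=cv2.connectedComponentsWithStats(d.astype(np.uint8))
for i in range(1,n):
  if s[i,4]>5: print(s[i])
rep()
ctrl.sign_off(); print(ctrl.get_state()['time'])"
```

```text
[363 167  27  26 543]
[  194   265   271   215 15293]
[    0   342   170   138 11518]
[300 423  50  31 505]
[300 444   6   5  14]
[301 453   3   5   7]
[294 454   7  10  24]
[343 469  13  11  81]
t 9.8 pos [ 0.4224 -0.2119  0.2588] F [ 0.6  0.8 -0.6] fix [-0.    0.02  0.02] turn [-0.2 -1.2 -0.2]
the job is handed in; nothing more can be done
the job is handed in; nothing more can be done
```

I pressed the blue lever with the closed fingertips, the lid opened, and the orange ball rolled into the bin by itself. I then eased the lever up over about 2.5 s, at no more than about 18 mm/s averaged over each call, well under the 63 mm/s slam limit. I lifted the tool clear and handed the job in at about 9.8 s.

**Final checks:** The lid looks shut in the top and side views, the chute is empty, and the ball was seen inside the bin before the lid closed. Comparing the top views from start and end, the only differences are the ball gone from the chute and the arm itself. The arm hides part of the token tray in that view, but the wrist view shows it at rest. The grey bin looks shut. At the end the wrist force was about zero and the tool was well above the pad.

**Limits and deviations:** I could not measure the lid's angle or speed directly, so the closing speed comes from the tool's motion. The tool wandered up to about 9 mm sideways while I was positioning it above the pad, and I corrected that before pressing. No check failed.

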